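# Close up the detailing shelf

## Task

Close up the detailing shelf with your fingertips: push the low and the middle blue crate fully home and press the raised lid of the top crate down until it is shut. Push gently enough that the socket and the canister stay standing in their crates, pick nothing up, and do not disturb the things standing around the shelf.

Things in the scene. Friction and masses are not known exactly. Their poses are not given: they have to be found in the camera images.
- rack: Detailing shelf: fixed stepped stack of three translucent blue crate tiers, 300 mm wide. Origin on the table at mid-width; +x to its back, -x (front) roughly to the robot, z up. Back at x = 140 mm. Shut front faces at x = -130 (low crate, z 5 to 65), -85 (middle, z 75 to 135), -40 mm (top, fixed, z 140 to 200). Shell roofs at z 66 to 70 and 136 to 140 mm end 6 mm behind these faces.
- low_crate (a joint): How far the low crate is pulled out towards the front, m: 0 is fully home (a stop), 0.12 the most. It slides along the shelf's x, needs about 2 N, and stays where it is left.
- low_front (a point): Centre of the outer face of the low crate's front panel (298 mm wide, 60 mm high, 6 mm thick, flat, no handle, white label), 37 mm above the table; moves with the crate.
- mid_crate (a joint): How far the middle crate is pulled out towards the front, m: 0 is fully home (a stop), 0.12 the most. It slides along the shelf's x, needs about 2 N, and stays where it is left.
- mid_front (a point): Centre of the outer face of the middle crate's front panel (298 mm wide, 60 mm high, 6 mm thick, flat, no handle, white label), 107 mm above the table; moves with the crate.
- lid (a joint): Opening angle of the top crate's flat lid, rad: 0 is shut (level, on a stop), growing as its front edge rises. The hinge line runs along the shelf's y at x = +60 mm, z = 200 mm in the shelf's frame (lid's underside). Its stiff hinge holds any angle; pressing its front edge down takes about 2 N.
- lid_tab (a point): Point on the lid's upper face at mid-width, 11 mm in from its free front edge (white strip), 107 mm from the hinge line. The lid is 118 mm from hinge to free edge, 300 mm wide, 5 mm thick; behind the hinge the crate has a fixed roof. Shut, the lid's upper face is 205 mm above the table and its free edge is 18 mm in front of the top crate.
- canister: Closed round white plastic canister, 66 mm across, 44 mm high, standing loose in the low crate (its floor is 10 mm above the table). Origin: centre of its underside, z up.
- socket: Silver aluminium wheel nut socket, 30 mm across, 44 mm high, standing loose in the middle crate (its floor is 80 mm above the table). Origin: centre of its underside, z up.
- brush: Green bristle brush, 150 x 26 x 30 mm, lying loose in the top crate (its floor is 144 mm above the table). Origin: centre of its underside.
- scraper: Black hard silicone scraper, about 140 x 85 x 16 mm, lying on the table to the left of the shelf. Origin: near its middle, underside.
- shampoo: Orange bottle, 68 mm across, 190 mm high, standing on the table to the right of the shelf. Origin: centre of its underside.
- wax: Round yellow tin with a pale top, 84 mm across, 55 mm high, on the table to the right of the shelf. Origin: centre of its underside.
- polish: Red bottle, 60 mm across, 160 mm high, standing on the table to the left of the shelf. Origin: centre of its underside.

How it is judged:
By the outcome, as a careful person would: the job done as asked, in the order asked, and still so for the second after the job is handed in, with the robot touching nothing.
It also fails if it takes over 56 s, if anything falls off the work surface, if the arm or the gripper's body presses on something with over 40 N, if the wrist force passes 120 N, or if a joint passes its speed limit or range.

## Robot

A 6-joint arm with a two-finger parallel gripper is mounted at the origin on the work surface. World frame = base frame: x ahead of the robot, y to its left, z up, the work surface at z = 0. Lengths are in mm, angles in rad, forces in N, time in s.
With the tool pointing down it reaches from about 400 to 925 mm from the base axis. Payload 12.5 kg.
Tool frame: the origin (TCP) lies midway between the tips of the shut fingers; the grasp point (between the pads) lies 19 mm behind it (env.tcp_to_grasp is the distance from the TCP to the grasp point, in mm); z points along the fingers, y is the line along which they close (so a half turn about z gives the same grasp; the last joint's range is limited). The gripper opens to 95 mm and grips with 3 to 60 N. Pads are 20 mm wide; open, the fingers measure 119 mm over their backs; the gripper's body (75 mm by 180 mm) begins 59 mm behind the grasp point.
Start: joints at [1.201, 0.491, 1.559, -0, 1.092, -0.106], TCP at [162.952, 603.404, 187.861] pointing down, gripper open.
Joint ranges: [-3.1, 3.1], [-0.84, 2.19], [0.05, 2.79], [-1.13, 4.28], [0.06, 2.93], [-2.69, 2.69]. Speed limits (rad/s): [2.22, 2.22, 2.79, 3.14, 3.14, 3.14].

## Interface

Orientations are given as [roll, pitch, yaw] about the fixed x, y, z axes, in that order (R = Rz(yaw) Ry(pitch) Rx(roll)).
In Python, from cell import env gives the robot as it stands. The module is installed in compiled form; this text tells all that it offers.
- The arm moves only by the tool step_arm, never from a script. Its argument "plan" is a list that holds one entry, the list of rows, each a list of 5 numbers: the shift along the tool's x, y, z in mm, then the turn about the tool's z in degrees, then the opening, from -1 (shut) to 1 (fully open). A call has 1 to 8 rows; each row is the pose to reach, as a shift and turn from the pose commanded when the call began, along the tool's axes at that moment; what a row does not reach only later rows make up. A row lasts 1/12 s, in which the tool goes at most 41.7 mm and 7.16 degrees, less where a joint would pass 70% of its speed; a pose out of reach is approached as far as the arm can. A call with a gripper value outside its range is refused whole. The fingers move at their own pace and stop on an object; the grip force is fixed at half the most. Time passes only in rows, so rows that repeat a pose let the fingers close. It gives the time, the measured TCP pose, the force, the opening and the grip force at its end, in the units of the state.
- env.state(): the state, without advancing time (a new reading comes with each control period).
- env.read_camera(name): name is "scene" or "top" or "wrist"; returns the picture (420x560x3 uint8, blue, green, red); there is no depth.
- env.get_calibration(name): a dict with "K" (3x3 intrinsics, pixels), "extrinsics" (4x4, takes a point from world to camera coordinates). Camera axes: x right, y up, looking along -z (the intrinsics and any distortion apply to the point x, -y, -z); pixel columns grow to the right and rows downward; lengths in mm; the calibration is good to about 2 mm. A picture is of the moment at which its call begins: read the wrist's pose just before it. get_calibration takes no time and is no camera call; for the wrist camera it gives the pose at the moment of the call.
- env.job_done(): hands the job in; it is judged then, once.
The state is a dict: "t": time; "joints": joint angles; "qvel": joint speeds; "tau": joint torques, N m; "eef_pos": TCP position; "tcp_rot": TCP orientation; "ft_force": force on the tool from outside, world axes, zero at the start; "moment": the same for the moment, N m; "opening": opening from 0.0 (shut) to 1.0 (fully open); "grip_force": force on a finger pad.
Only numpy, scipy, OpenCV 4.12 (cv2) and the standard library are available. Lean on these libraries where they do the work, as an engineer would, in place of code of your own. Each camera call takes 0.05 s, during which the arm holds its last target. There are 200 camera calls.

## Working session

There is one attempt and no reset: what is moved stays moved. The work goes in short steps, Python scripts to look and compute and a tool call to move; the robot and the scene stay as the last step left them, time stands still between calls to the robot, and variables do not carry over. Pictures are saved under pics/ and viewed, at most 10 in all, crops included, and the job is handed in when it is done.

Besides the shell and the picture viewer there is one more tool, called after "Call:" as name(argument=value, ...) on one line, values as JSON. step_arm: Moves the arm, as the interface text tells. Its arguments: {"type":"object","properties":{"plan":{"type":"array"}},"required":["plan"]}

```bash
mkdir -p pics; python3 - <<'E'
from cell import env
import cv2,numpy as np
s=env.state();print(s)
for n in("scene","top"):
    im=env.read_camera(n);cv2.imwrite(f"pics/{n}0.png",im)
    c=env.get_calibration(n);print(n,c)
E
```

```text
{'t': 0.0, 'joints': array([ 1.20139439e+00,  4.91584582e-01,  1.55946784e+00,  5.62305120e-06,
        1.09168807e+00, -1.05603987e-01]), 'qvel': array([ 1.83404619e-04, -6.00826236e-07,  5.83689278e-04,  8.26002737e-06,
        5.95103083e-04,  1.88794965e-03]), 'tau': array([ 3.08486648e-03, -6.12647009e+01, -2.58176583e+01,  6.93307095e-02,
        4.82299842e-02, -1.47752353e-04]), 'eef_pos': array([162.84549405, 603.12227101, 187.23988811]), 'tcp_rot': array([-3.14045174e+00, -1.25949439e-04,  2.87779203e+00]), 'ft_force': array([-0.30394619, -0.26730322,  0.40337956]), 'moment': array([-0.04132483, -0.0262517 ,  0.03117233]), 'grip_force': 0.0, 'opening': 1.0008453139528692}
scene {'K': array([[464.55807919,   0.        , 276.6252204 ],
       [  0.        , 464.55807919, 204.42480365],
       [  0.        ,   0.        ,   1.        ]]), 'extrinsics': array([[ 9.16466028e-01, -3.99755492e-01,  1.68987290e-02,
        -5.72874759e+02],
       [ 2.66955391e-01,  6.42381144e-01,  7.18387977e-01,
        -2.74990495e+02],
       [-2.98034964e-01, -6.53866969e-01,  6.95437378e-01,
        -1.21454457e+03],
       [ 0.00000000e+00,  0.00000000e+00,  0.00000000e+00,
         1.00000000e+00]])}
top {'K': array([[393.3685568 ,   0.        , 277.03894715],
       [  0.        , 393.3685568 , 210.600663  ],
       [  0.        ,   0.        ,   1.        ]]), 'extrinsics': array([[-2.47006247e-02, -9.99693581e-01, -1.61973100e-03,
         2.58106123e+01],
       [ 9.88728945e-01, -2.46689678e-02,  1.47670293e-01,
        -6.51462763e+02],
       [-1.47665001e-01,  2.04607357e-03,  9.89035318e-01,
        -1.27461925e+03],
       [ 0.00000000e+00,  0.00000000e+00,  0.00000000e+00,
         1.00000000e+00]])}
```

View pics/scene0.png

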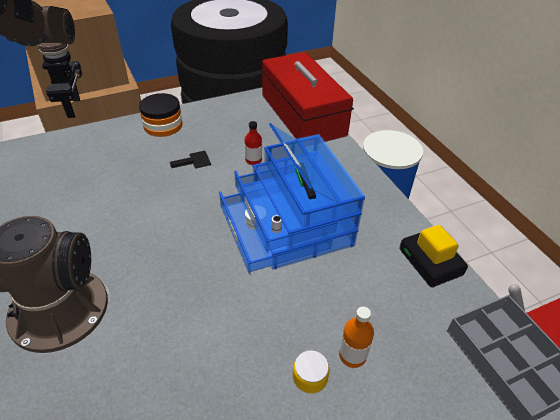

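View pics/top0.png

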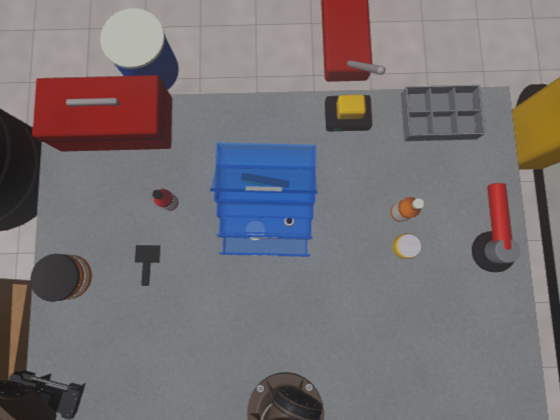

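The scene view shows the shelf around (290,190), with the lid raised and both crates out. In the top view it spans about (215-317,145-255), nearly square to the image. I'll enlarge both.

```bash
python3 - <<'E'
import cv2,numpy as np
a=cv2.imread("pics/scene0.png")[115:280,210:370];b=cv2.imread("pics/top0.png")[135:265,200:330]
cv2.imwrite("pics/s1.png",cv2.resize(a,None,fx=3.6,fy=3.6,interpolation=cv2.INTER_CUBIC))
cv2.imwrite("pics/t1.png",cv2.resize(b,None,fx=4.5,fy=4.5,interpolation=cv2.INTER_CUBIC))
E
```

```text
(no output)
```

View pics/s1.png

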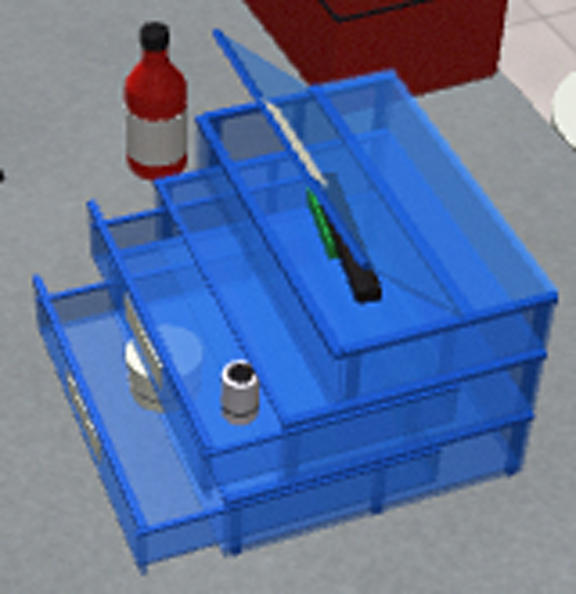

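View pics/t1.png

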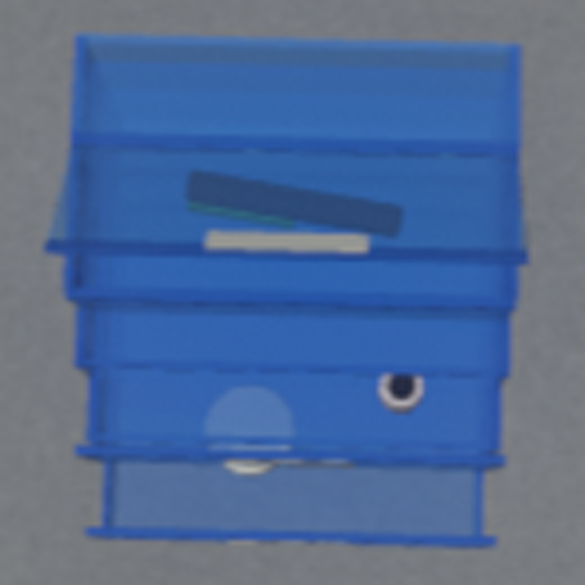

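The crops show these image points:
- **Shelf:** roof corners and top crate corners.
- **Crates:** low front top edge at crop (38,280)-(140,533), middle front top edge at (92,205)-(210,455).
- **Lid:** free edge at (217,32)-(370,268).
- **Loose items:** socket and canister are standing.

I'll fit the shelf pose and the three joints to these.

```bash
cat > h.py <<'E'
from cell import env
import numpy as np
from scipy.spatial.transform import Rotation as R
def proj(n,P):
    c=env.get_calibration(n);p=(c["extrinsics"]@np.c_[P,np.ones(len(P))].T)[:3]
    q=c["K"]@np.array([p[0],-p[1],-p[2]]);return (q[:2]/q[2]).T
def world(v,P):
    c,s=np.cos(v[2]),np.sin(v[2]);P=np.asarray(P,float)
    return np.c_[v[0]+c*P[:,0]-s*P[:,1],v[1]+s*P[:,0]+c*P[:,1],P[:,2]]
E
python3 - <<'E'
from h import *
from scipy.optimize import least_squares
def model(v):
    L,M,a=v[3:];f=[60-118*np.cos(a),200+118*np.sin(a)]
    f=[f[0]+5*np.sin(a),f[1]+5*np.cos(a)] # upper face
    return dict(bl=(140,150,203),br=(140,-150,203),tl=(-40,150,200),tr=(-40,-150,200),ml=(-85-M,149,135),mr=(-85-M,-149,135),
     ll=(-130-L,149,65),lr=(-130-L,-149,65),lb=(-130-L,-149,5),fl=(f[0],150,f[1]),fr=(f[0],-150,f[1]))
S=dict(br=(556,297),bl=(393,73),tr=(340,355),tl=(200,118),mr=(210,455),ml=(92,205),lr=(140,533),ll=(38,280),lb=(143,572),fl=(217,32),fr=(370,268))
T=dict(bl=(78,38),br=(519,47),tl=(68,298),tr=(515,308),ml=(78,452),mr=(503,463),ll=(88,537),lr=(495,545),fl=(47,247),fr=(526,258))
def res(v):
    m=model(v);r=[]
    for n,D,k,o in(("scene",S,3.6,(210,115)),("top",T,4.5,(200,135))):
        r.append(proj(n,world(v,[m[i] for i in D]))-(np.array(list(D.values()))/k+o))
    return np.vstack(r).ravel()
s=least_squares(res,[650,0,0,.05,.05,.8],x_scale=[100,100,.1,50,50,.5],loss="soft_l1")
v=s.x;print(v.round(3));print(res(v).reshape(-1,2).round(1).tolist())
np.save("v.npy",v);m=model(v)
E
```

```text
[ 6.9730e+02  4.2735e+01 -4.8000e-02  6.0787e+01  5.2186e+01  7.3900e-01]
[[0.4, -0.3], [-0.8, -0.1], [-1.4, 0.6], [-1.6, -0.1], [-0.8, -1.1], [-1.4, -0.5], [-0.1, -0.4], [-1.8, -0.4], [-0.4, 2.3], [-1.1, -0.4], [-1.8, -0.5], [0.2, -1.4], [0.8, -1.2], [-0.2, -0.8], [1.0, -0.7], [-0.2, -0.6], [1.1, -0.8], [0.1, -1.3], [0.8, -0.9], [0.1, -0.3], [1.5, -0.3]]
```

```bash
cat >> h.py <<'E'
def go(*targets):
    "shift in tool axes to each shelf-frame TCP target, and the turn to line up"
    v=np.load("v.npy");s=env.state();Rt=R.from_euler("xyz",s["tcp_rot"])
    y=s["tcp_rot"][2];d=v[2]+np.pi-y;d=(d+np.pi)%(2*np.pi)-np.pi
    here=R.from_euler("z",-v[2]).apply(s["eef_pos"]-[v[0],v[1],0])
    print("t",round(s["t"],2),"shelf tcp",here.round(1),"F",s["ft_force"].round(1),"turn",round(-np.degrees(d),2))
    for P in targets: print(P,Rt.inv().apply(world(v,[P])[0]-s["eef_pos"]).round(1))
E
python3 -c "
from h import *
go((-231,0,187))"
```

```text
t 0.1 shelf tcp [-560.8  534.   187.3] F [-0.3  0.1 -0.4] turn -12.36
(-231, 0, 187) [-436.4 -451.1    0.7]
```

Call:
step_arm(plan=[[[-436, -451, 0, -12.4, -1], [-436, -451, 0, -12.4, -1], [-436, -451, 0, -12.4, -1], [-436, -451, 0, -12.4, -1], [-436, -451, 0, -12.4, -1], [-436, -451, 0, -12.4, -1], [-436, -451, 0, -12.4, -1], [-436, -451, 0, -12.4, -1]]])

```text
t: 0.77
eef_pos: [324.5, 309.8, 187.8]
tcp_rot: [-3.142, -0.0, 3.095]
ft_force: [1.2, -0.2, -0.2]
opening: 0.496
grip_force: 0.0
```

```bash
python3 -c "
from h import *
go((-231,0,187),(-231,0,42))"
```

```text
t 0.77 shelf tcp [-385.3  248.8  187.8] F [ 1.2 -0.2 -0.2] turn 0.07
(-231, 0, 187) [-154.  -249.     0.8]
(-231, 0, 42) [-154.  -249.   145.8]
```

Call:
step_arm(plan=[[[-154, -249, 0, 0, -1], [-154, -249, 0, 0, -1], [-154, -249, 0, 0, -1], [-154, -249, 0, 0, -1], [-154, -249, 0, 0, -1], [-154, -249, 0, 0, -1], [-154, -249, 0, 0, -1], [-154, -249, 30, 0, -1]]])

```text
t: 1.43
eef_pos: [471.5, 50.5, 160.9]
tcp_rot: [-3.141, 0.009, 3.09]
ft_force: [0.3, -0.1, -0.0]
opening: 0.004
grip_force: 0.0
```

```bash
python3 -c "
from h import *
go((-231,0,42))"
```

```text
t 1.43 shelf tcp [-225.9   -3.1  160.9] F [ 0.3 -0.1 -0. ] turn -0.2
(-231, 0, 42) [  6.2   3.1 118.8]
```

Call:
step_arm(plan=[[[3, 0, 115, 0, -1], [3, 0, 115, 0, -1], [3, 0, 115, 0, -1], [3, 0, 115, 0, -1], [3, 0, 115, 0, -1]]])

```text
t: 1.85
eef_pos: [462.6, 55.8, 42.3]
tcp_rot: [3.142, -0.003, 3.094]
ft_force: [0.3, -0.4, 0.2]
opening: 0.008
grip_force: 0.0
```

```bash
python3 -c "
from h import *
import cv2
go((-201,0,42),(-178,0,42))
a=env.read_camera('scene')[115:280,190:370];b=env.read_camera('wrist')
a=cv2.resize(a,(458,420),interpolation=cv2.INTER_CUBIC)
cv2.imwrite('pics/c1.png',cv2.resize(np.hstack([a,b]),(800,330)))"
```

```text
t 1.85 shelf tcp [-235.1    1.7   42.3] F [ 0.3 -0.4  0.2] turn 0.04
(-201, 0, 42) [-34.1  -1.7   0.2]
(-178, 0, 42) [-57.1  -1.8   0.1]
```

View pics/c1.png

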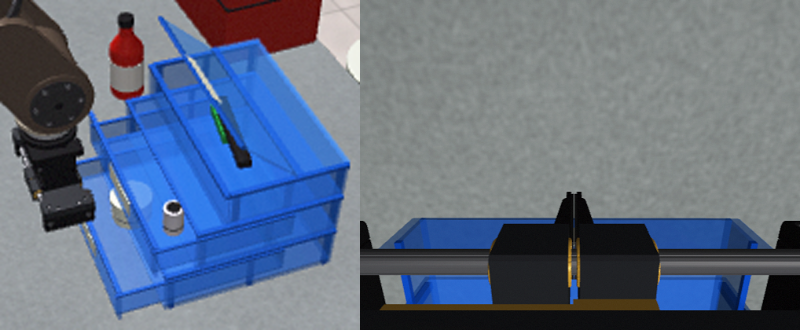

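The fingers are shut and centred in front of the low crate, with nothing disturbed. First I'll push it partway.

Call:
step_arm(plan=[[[-12, -1, 0, 0, -1], [-20, -1, 0, 0, -1], [-25, -1, 0, 0, -1], [-30, -1, 0, 0, -1], [-35, -1, 0, 0, -1], [-40, -1, 0, 0, -1], [-45, -1, 0, 0, -1], [-50, -1, 0, 0, -1]]])

```text
t: 2.62
eef_pos: [513.5, 52.4, 42.9]
tcp_rot: [3.141, -0.0, 3.094]
ft_force: [0.4, 0.5, 1.0]
opening: 0.008
grip_force: 0.0
```

```bash
python3 -c "
from h import *
go((-215,0,112),(-165,0,112))"
```

```text
t 2.62 shelf tcp [-184.1    0.8   42.9] F [0.4 0.5 1. ] turn 0.05
(-215, 0, 112) [ 30.9  -0.8 -69.1]
(-165, 0, 112) [-19.1  -0.8 -69.2]
```

Call:
step_arm(plan=[[[12, 0, -2, 0, -1], [12, 0, -40, 0, -1], [12, 0, -72, 0, -1], [5, 0, -72, 0, -1], [5, 0, -72, 0, -1]]])

```text
t: 3.03
eef_pos: [509.8, 52.5, 116.3]
tcp_rot: [3.141, 0.004, 3.094]
ft_force: [0.2, 0.1, -1.3]
opening: 0.006
grip_force: 0.0
```

```bash
python3 -c "
from h import *
import cv2
go((-147,0,112),(-110,0,112))
a=env.read_camera('scene')[115:280,190:370]; b=env.read_camera('top')[135:285,200:330]
cv2.imwrite('pics/c2.png',np.hstack([cv2.resize(a,(436,400),interpolation=cv2.INTER_CUBIC),cv2.resize(b,(347,400),interpolation=cv2.INTER_CUBIC)]))"
```

```text
t 3.03 shelf tcp [-187.7    0.8  116.3] F [ 0.2  0.1 -1.3] turn 0.05
(-147, 0, 112) [-40.7  -0.8   4.5]
(-110, 0, 112) [-77.7  -0.8   4.6]
```

View pics/c2.png

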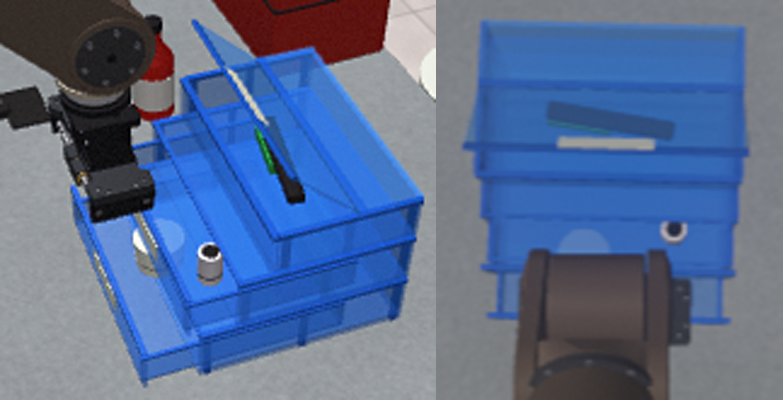

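The low crate hasn't moved: its front corner is still at scene pixel (250,273). The finger front must be further back than I assumed, so I'll check with marked projections.

```bash
python3 -c "
from h import *
import cv2
v=np.load('v.npy');s=env.state();L,M=v[3:5]
P=np.vstack([world(v,[(-130-L,149,65),(-130-L,-149,65),(-130-L,149,5),(-130-L,-149,5),(-85-M,149,135),(-85-M,-149,135)]),s['eef_pos']])
o=[]
for n,(r0,r1,c0,c1),k in(('wrist',(0,420,0,560),1),('scene',(150,290,200,320),3)):
    uv=proj(n,P); im=env.read_camera(n)
    im=cv2.resize(im[r0:r1,c0:c1],None,fx=k,fy=k,interpolation=cv2.INTER_CUBIC)
    for q in uv: cv2.drawMarker(im,tuple(int(x) for x in ((q-[c0,r0])*k)),(0,0,255),cv2.MARKER_CROSS,9,1)
    print(uv.round(0).tolist())
    o.append(cv2.resize(im,(int(im.shape[1]*360/im.shape[0]),360)))
cv2.imwrite('pics/c3.png',np.hstack(o));print(np.hstack(o).shape)"
```

```text
[[481.0, 217.0], [59.0, 216.0], [443.0, 194.0], [98.0, 194.0], [533.0, 346.0], [6.0, 345.0], [271.0, 245.0]]
[[219.0, 192.0], [249.0, 263.0], [220.0, 206.0], [249.0, 276.0], [234.0, 171.0], [268.0, 240.0], [232.0, 213.0]]
(360, 788, 3)
```

View pics/c3.png

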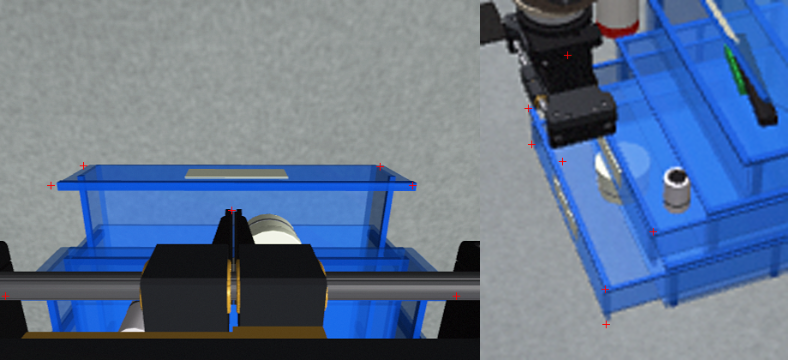

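```bash
python3 -c "
from h import *
from scipy.optimize import brentq
v=np.load('v.npy');s=env.state();c=env.get_calibration('wrist')
E=np.linalg.inv(c['extrinsics']);Rt=R.from_euler('xyz',s['tcp_rot'])
print('cam in tool',Rt.inv().apply(E[:3,3]-s['eef_pos']).round(0),'view dir',Rt.inv().apply(-E[:3,2]).round(2))
import numpy as np
def row(L,shift,z=65): 
    P=world(v,[(-130-L,0,z)])-shift
    return proj('wrist',P)[0]
now=s['eef_pos'];old=np.array([462.6,55.8,42.3])
for nm,sh,r in(('before',old-now,278.7),('now',now*0,217)):
    print(nm,[(L,row(L,sh)[1].round(1)) for L in (40,50,60,70)],'obs',r)
print('tip row',proj('wrist',[now])[0])
go()
"
```

```text
cam in tool [  84.    1. -196.] view dir [-0.29 -0.    0.96]
before [(40, np.float64(366.2)), (50, np.float64(351.4)), (60, np.float64(336.3)), (70, np.float64(320.7))] obs 278.7
now [(40, np.float64(244.6)), (50, np.float64(231.6)), (60, np.float64(218.3)), (70, np.float64(204.8))] obs 217
tip row [270.85877612 245.09556619]
t 3.23 shelf tcp [-190.3    0.7  113.7] F [-0.7  0.1 -0.8] turn 0.05
```

```bash
python3 -c "
from h import *
v=np.load('v.npy');s=env.state()
now=s['eef_pos'];old=np.array([462.6,55.8,42.3])
for L in (40,50,60,70): print(L,proj('wrist',world(v,[(-130-L,149,5),(-130-L,-149,5)])-(old-now)).round(0).tolist())
print('obs before: bottom edge row 279, cols 64..503')
go((-231,0,113))
"
```

```text
40 [[473.0, 308.0], [64.0, 307.0]]
50 [[476.0, 296.0], [62.0, 295.0]]
60 [[478.0, 283.0], [59.0, 283.0]]
70 [[480.0, 271.0], [57.0, 270.0]]
obs before: bottom edge row 279, cols 64..503
t 3.23 shelf tcp [-190.3    0.7  113.7] F [-0.7  0.1 -0.8] turn 0.05
(-231, 0, 113) [40.7 -0.7  0.8]
```

Both wrist views agree that the panel stands at -191 and hasn't moved. I'll retry and measure while the finger is in place.

Call:
step_arm(plan=[[[35, 0, 0, 0, -1], [35, 0, 35, 0, -1], [35, 0, 72, 0, -1], [35, 0, 72, 0, -1], [35, 0, 72, 0, -1], [25, 0, 72, 0, -1], [20, 0, 72, 0, -1], [20, 0, 72, 0, -1]]])

```text
t: 3.9
eef_pos: [490.5, 53.5, 44.3]
tcp_rot: [3.141, 0.004, 3.094]
ft_force: [-0.0, 0.2, -0.0]
opening: 0.007
grip_force: 0.0
```

Call:
step_arm(plan=[[[-5, 0, 0, 0, -1], [-10, 0, 0, 0, -1], [-15, 0, 0, 0, -1], [-20, 0, 0, 0, -1], [-25, 0, 0, 0, -1], [-25, 0, 0, 0, -1]]])

```text
t: 4.4
eef_pos: [514.2, 52.3, 42.8]
tcp_rot: [3.141, 0.001, 3.094]
ft_force: [-0.6, 0.0, -0.3]
opening: 0.003
grip_force: 0.0
```

```bash
python3 -c "
from h import *
import cv2
v=np.load('v.npy');go((-184,0,42))
for L in (40,50,60,70): print(L,proj('wrist',world(v,[(-130-L,149,5),(-130-L,149,65),(-130-L,-149,5)])).round(0).tolist())
b=env.read_camera('wrist');cv2.imwrite('pics/c4.png',b)"
```

```text
t 4.4 shelf tcp [-183.4    0.8   42.8] F [-0.6  0.  -0.3] turn 0.04
(-184, 0, 42) [ 0.6 -0.8  0.8]
40 [[487.0, 242.0], [550.0, 285.0], [54.0, 241.0]]
50 [[489.0, 228.0], [554.0, 268.0], [51.0, 227.0]]
60 [[492.0, 214.0], [559.0, 251.0], [48.0, 213.0]]
70 [[494.0, 200.0], [563.0, 233.0], [46.0, 199.0]]
```

View pics/c4.png

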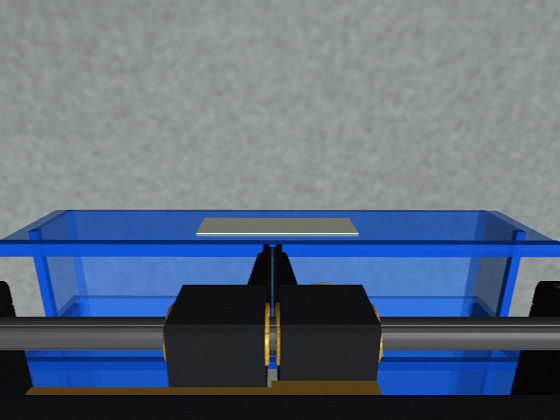

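The panel still sits at L≈61, with its bottom edge at row 211 and top edge near row 248. The fingertip appears at (273,243), overlapping the top edge as if it were above the panel. I'll zoom in on both views.

```bash
python3 -c "
from h import *
import cv2
s=env.state();b=cv2.imread('pics/c4.png')[215:295,225:325]
a=env.read_camera('scene');Rt=R.from_euler('xyz',s['tcp_rot'])
P=s['eef_pos']+Rt.apply([[0,0,0],[0,0,-30],[0,0,-78],[0,-90,-78],[0,90,-78]])
uv=proj('scene',P);print(uv.round(1).tolist())
a=cv2.resize(a[145:265,185:285],(400,480),interpolation=cv2.INTER_CUBIC)
for q in uv: cv2.drawMarker(a,tuple(int(x) for x in (q-[185,145])*4),(0,0,255),0,9,1)
b=cv2.resize(b,(400,320),interpolation=cv2.INTER_CUBIC);b=np.vstack([b,np.zeros((160,400,3),np.uint8)])
cv2.imwrite('pics/c5.png',np.hstack([a,b]))"
```

```text
[[235.1, 229.3], [234.7, 222.3], [233.9, 210.6], [243.7, 232.7], [225.0, 190.5]]
```

View pics/c5.png

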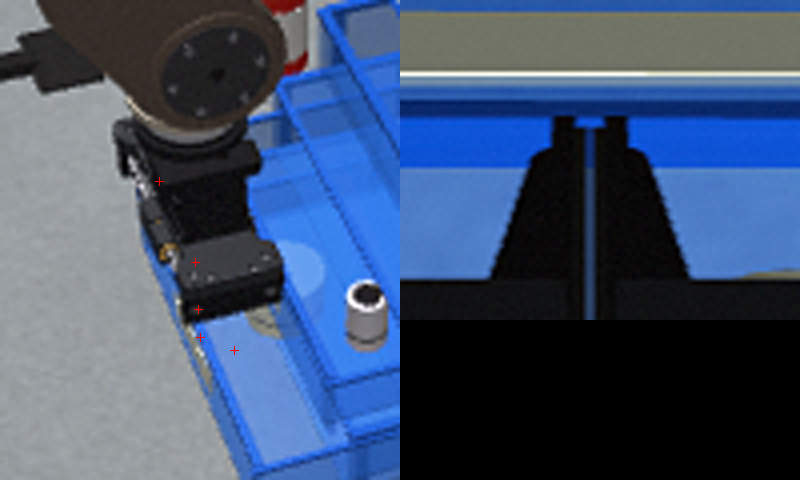

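The finger covers the panel's top face, and in the scene view the gripper sits above its projected position. The tip really is about 25 mm higher than reported, so I passed over the panel. I'll go back, probe lower and watch the force.

Call:
step_arm(plan=[[[45, 0, -5, 0, -1], [45, 0, -5, 0, -1], [45, 0, 5, 0, -1], [45, 0, 15, 0, -1], [45, 0, 22, 0, -1], [45, 0, 22, 0, -1]]])

```text
t: 5.0
eef_pos: [467.3, 54.6, 19.8]
tcp_rot: [3.142, -0.002, 3.094]
ft_force: [-0.6, 0.8, -0.2]
opening: 0.004
grip_force: 0.0
```

Call:
step_arm(plan=[[[-10, 0, 0, 0, -1], [-20, 0, 0, 0, -1], [-25, 0, 0, 0, -1], [-30, 0, 0, 0, -1], [-35, 0, 0, 0, -1]]])

```text
t: 5.42
eef_pos: [503.4, 52.8, 21.0]
tcp_rot: [3.142, -0.0, 3.094]
ft_force: [-2.9, 0.4, 1.4]
opening: 0.003
grip_force: 1.2
```

Call:
step_arm(plan=[[[-5, 0, 0, 0, -1], [-10, 0, 0, 0, -1]]])

```text
t: 5.58
eef_pos: [513.4, 52.4, 20.9]
tcp_rot: [3.142, -0.0, 3.094]
ft_force: [-1.6, -0.0, 1.9]
opening: 0.002
grip_force: 1.2
```

```bash
python3 -c "
from h import *
import cv2
v=np.load('v.npy');go()
for L in (30,40,50,60,70): print(L,proj('wrist',world(v,[(-130-L,0,5),(-130-L,0,65)]))[:,1].round(0).tolist())
b=env.read_camera('wrist').astype(int)
for r in range(180,270,3): print(r,b[r,90:110].mean(0).round().tolist())"
```

```text
t 5.58 shelf tcp [-184.2    0.8   20.9] F [-1.6 -0.   1.9] turn 0.05
30 [270.0, 327.0]
40 [256.0, 309.0]
50 [241.0, 291.0]
60 [226.0, 271.0]
70 [211.0, 251.0]
180 [146.0, 148.0, 142.0]
183 [146.0, 148.0, 142.0]
186 [143.0, 145.0, 138.0]
189 [143.0, 145.0, 140.0]
192 [147.0, 149.0, 143.0]
195 [147.0, 148.0, 142.0]
198 [143.0, 145.0, 138.0]
201 [141.0, 142.0, 136.0]
204 [143.0, 145.0, 138.0]
207 [143.0, 145.0, 139.0]
210 [144.0, 146.0, 139.0]
213 [147.0, 149.0, 143.0]
216 [148.0, 150.0, 143.0]
219 [145.0, 147.0, 140.0]
222 [144.0, 146.0, 140.0]
225 [147.0, 148.0, 143.0]
228 [150.0, 151.0, 146.0]
231 [149.0, 150.0, 145.0]
234 [148.0, 150.0, 144.0]
237 [147.0, 149.0, 144.0]
240 [146.0, 148.0, 142.0]
243 [146.0, 147.0, 142.0]
246 [147.0, 149.0, 143.0]
249 [149.0, 150.0, 145.0]
252 [128.0, 102.0, 82.0]
255 [165.0, 86.0, 40.0]
258 [161.0, 84.0, 40.0]
261 [161.0, 84.0, 40.0]
264 [161.0, 83.0, 40.0]
267 [161.0, 83.0, 39.0]
```

Contact now: the force is about 2 N and the low crate has moved to L≈43. The finger's front face is 10.7 mm ahead of the TCP, and the tip is about 25-40 mm above its reported z. Next I'll push the middle crate partway so it doesn't overhang the low one.

Call:
step_arm(plan=[[[8, 0, 0, 0, -1], [12, 0, -25, 0, -1], [12, 0, -53, 0, -1], [10, 0, -53, 0, -1], [0, 0, -53, 0, -1], [-10, 0, -53, 0, -1], [-18, 0, -53, 0, -1], [-24, 0, -53, 0, -1]]])

```text
t: 6.3
eef_pos: [538.0, 51.2, 72.8]
tcp_rot: [3.142, -0.001, 3.094]
ft_force: [-0.2, -0.6, 0.8]
opening: 0.005
grip_force: 0.0
```

Call:
step_arm(plan=[[[-5, 0, 0, 0, -1], [-10, 0, 0, 0, -1], [-15, 0, 0, 0, -1], [-20, 0, 0, 0, -1], [-25, 0, 0, 0, -1]]])

```text
t: 6.72
eef_pos: [561.9, 50.1, 73.5]
tcp_rot: [3.142, -0.001, 3.094]
ft_force: [-1.9, -0.5, -1.5]
opening: 0.004
grip_force: 1.2
```

```bash
python3 -c "
from h import *
import cv2
v=np.load('v.npy');go((-108,0,73))
for L in (10,20,30,40,50): print(L,proj('wrist',world(v,[(-85-L,0,75),(-85-L,0,135)]))[:,1].round(0).tolist(),proj('wrist',world(v,[(-130-L,0,5),(-130-L,0,65)]))[:,1].round(0).tolist())
cv2.imwrite('pics/c6.png',env.read_camera('wrist'))"
```

```text
t 6.72 shelf tcp [-135.6    0.8   73.5] F [-1.9 -0.5 -1.5] turn 0.05
(-108, 0, 73) [-27.6  -0.8   0.4]
10 [308.0, 382.0] [204.0, 233.0]
20 [293.0, 364.0] [191.0, 217.0]
30 [278.0, 345.0] [178.0, 200.0]
40 [263.0, 325.0] [165.0, 184.0]
50 [247.0, 304.0] [151.0, 166.0]
```

Call:
step_arm(plan=[[[-5, 0, 0, 0, -1], [-10, 0, 0, 0, -1], [-15, 0, 0, 0, -1], [-20, 0, 0, 0, -1], [-25, 0, 0, 0, -1], [-29, 0, 0, 0, -1]]])

```text
t: 7.27
eef_pos: [591.6, 48.7, 73.8]
tcp_rot: [3.142, 0.0, 3.094]
ft_force: [-2.5, -1.0, -0.7]
opening: 0.006
grip_force: 1.1
```

Call:
step_arm(plan=[[[10, 0, 0, 0, -1], [50, 0, 0, 0, -1], [90, 0, 0, 0, -1], [98, 0, 0, 0, -1], [98, 0, 25, 0, -1], [98, 0, 53, 0, -1], [98, 0, 53, 0, -1], [90, 0, 53, 0, -1]]])

```text
t: 7.93
eef_pos: [500.4, 53.0, 20.5]
tcp_rot: [3.142, -0.003, 3.094]
ft_force: [0.6, 0.7, -0.6]
opening: 0.002
grip_force: 0.0
```

```bash
python3 -c "
from h import *
go((-184,0,20),(-140,0,20))"
```

```text
t 7.93 shelf tcp [-197.1    0.8   20.5] F [ 0.6  0.7 -0.6] turn 0.05
(-184, 0, 20) [-13.1  -0.8   0.5]
(-140, 0, 20) [-57.1  -0.8   0.4]
```

Call:
step_arm(plan=[[[-10, 0, 0, 0, -1], [-15, 0, 0, 0, -1], [-20, 0, 0, 0, -1], [-25, 0, 0, 0, -1], [-30, 0, 0, 0, -1], [-36, 0, 0, 0, -1], [-42, 0, 0, 0, -1], [-47, 0, 0, 0, -1]]])

```text
t: 8.6
eef_pos: [548.8, 50.7, 20.9]
tcp_rot: [3.141, 0.0, 3.094]
ft_force: [-2.3, -0.0, 2.3]
opening: 0.006
grip_force: 1.2
```

Call:
step_arm(plan=[[[-2, 0, 0, 0, -1], [-4, 0, 0, 0, -1], [-6, 0, 0, 0, -1]]])

```text
t: 8.85
eef_pos: [554.0, 50.5, 20.7]
tcp_rot: [3.142, -0.0, 3.094]
ft_force: [-2.7, 0.2, 1.0]
opening: 0.004
grip_force: 1.1
```

Call:
step_arm(plan=[[[-1, 0, 0, 0, -1], [-2, 0, 0, 0, -1]]])

```text
t: 9.02
eef_pos: [555.7, 50.4, 20.7]
tcp_rot: [3.142, -0.001, 3.094]
ft_force: [-7.5, -0.6, 4.2]
opening: 0.0
grip_force: 4.0
```

```bash
python3 -c "
from h import *
go((-140.7,0,20))"
```

```text
t 9.02 shelf tcp [-141.8    0.8   20.7] F [-7.5 -0.6  4.2] turn 0.05
(-140.7, 0, 20) [-1.1 -0.8  0.7]
```

Call:
step_arm(plan=[[[-1, 0, 0, 0, -1], [-2, 0, 0, 0, -1], [-2, 0, 0, 0, -1]]])

```text
t: 9.27
eef_pos: [555.5, 50.4, 20.7]
tcp_rot: [-3.142, -0.005, 3.094]
ft_force: [-11.8, -0.3, 8.8]
opening: 0.003
grip_force: 6.0
```

The TCP stopped while the force rose to 12 N, so the low crate is on its stop. Now the middle crate goes home.

Call:
step_arm(plan=[[[15, 0, 0, 0, -1], [25, 0, 0, 0, -1], [25, 0, -30, 0, -1], [25, 0, -54, 0, -1], [15, 0, -54, 0, -1], [-5, 0, -54, 0, -1], [-20, 0, -54, 0, -1], [-27, 0, -54, 0, -1]]])

```text
t: 9.93
eef_pos: [586.9, 48.8, 74.8]
tcp_rot: [3.141, 0.002, 3.094]
ft_force: [-0.1, 0.8, -0.3]
opening: 0.006
grip_force: 0.0
```

Call:
step_arm(plan=[[[-4, 0, 0, 0, -1], [-8, 0, 0, 0, -1], [-11, 0, 0, 0, -1], [-13, 0, 0, 0, -1]]])

```text
t: 10.27
eef_pos: [597.3, 48.4, 74.4]
tcp_rot: [3.142, -0.002, 3.094]
ft_force: [-2.2, -0.2, -2.3]
opening: 0.003
grip_force: 1.1
```

```bash
python3 -c "
from h import *
go((-95.7,0,74))"
```

```text
t 10.27 shelf tcp [-100.2    0.8   74.4] F [-2.2 -0.2 -2.3] turn 0.05
(-95.7, 0, 74) [-4.5 -0.8  0.3]
```

Call:
step_arm(plan=[[[-2, 0, 0, 0, -1], [-3, 0, 0, 0, -1], [-4, 0, 0, 0, -1], [-4, 0, 0, 0, -1]]])

```text
t: 10.6
eef_pos: [600.5, 48.3, 74.6]
tcp_rot: [-3.142, -0.003, 3.094]
ft_force: [-6.6, -0.7, 1.7]
opening: 0.004
grip_force: 3.8
```

Call:
step_arm(plan=[[[-1, 0, 0, 0, -1], [-2, 0, 0, 0, -1], [-2, 0, 0, 0, -1]]])

```text
t: 10.85
eef_pos: [600.3, 48.3, 74.6]
tcp_rot: [-3.141, -0.008, 3.095]
ft_force: [-18.8, 0.6, 8.4]
opening: 0.003
grip_force: 9.2
```

The middle crate is home: its stop lies 45 mm beyond the low one's, as it should. Now the lid: back off, rise, and come over it.

Call:
step_arm(plan=[[[15, 0, 0, 0, -1], [45, 0, 0, 0, -1], [55, 0, -30, 0, -1], [55, 0, -70, 0, -1], [55, 0, -110, 0, -1], [55, 0, -150, 0, -1], [55, 0, -190, 0, -1], [55, 0, -228, 0, -1]]])

```text
t: 11.52
eef_pos: [548.9, 50.8, 305.8]
tcp_rot: [3.141, 0.002, 3.094]
ft_force: [0.4, 0.7, 0.6]
opening: 0.004
grip_force: 0.0
```

```bash
python3 -c "
from h import *
import cv2
go((-6,0,300))
a=env.read_camera('scene');b=env.read_camera('top')
cv2.imwrite('pics/c7.png',np.hstack([cv2.resize(a[115:290,190:370],(411,400),interpolation=cv2.INTER_CUBIC),cv2.resize(b[135:285,200:330],(347,400),interpolation=cv2.INTER_CUBIC)]))"
```

```text
t 11.52 shelf tcp [-148.6    0.9  305.8] F [0.4 0.7 0.6] turn 0.05
(-6, 0, 300) [-142.6   -1.     6.1]
```

Call:
step_arm(plan=[[[-40, -1, 0, 0, -1], [-80, -1, 0, 0, -1], [-120, -1, 0, 0, -1], [-142, -1, 0, 0, -1], [-142, -1, 20, 0, -1], [-142, -1, 38, 0, -1], [-142, -1, 44, 0, -1], [-142, -1, 44, 0, -1]]])

```text
t: 12.28
eef_pos: [690.3, 43.0, 256.8]
tcp_rot: [3.142, -0.003, 3.094]
ft_force: [-0.5, 0.8, 0.4]
opening: 0.003
grip_force: 0.0
```

Call:
step_arm(plan=[[[0, 0, 4, 0, -1], [0, 0, 8, 0, -1], [0, 0, 12, 0, -1], [0, 0, 12, 0, -1]]])

```text
t: 12.62
eef_pos: [690.8, 43.0, 246.9]
tcp_rot: [3.141, 0.001, 3.094]
ft_force: [0.8, -0.5, -0.1]
opening: 0.001
grip_force: 0.4
```

```bash
python3 -c "
from h import *
go((-6,0,240))"
```

```text
t 12.62 shelf tcp [-6.500e+00 -1.000e-01  2.469e+02] F [ 0.8 -0.5 -0.1] turn 0.05
(-6, 0, 240) [-0.5  0.1  6.9]
```

Call:
step_arm(plan=[[[0, 0, 3, 0, -1], [0, 0, 6, 0, -1], [0, 0, 6, 0, -1]]])

```text
t: 12.87
eef_pos: [690.7, 43.0, 240.4]
tcp_rot: [3.141, -0.0, 3.094]
ft_force: [1.0, 0.1, 0.5]
opening: 0.002
grip_force: 0.6
```

Call:
step_arm(plan=[[[0, 0, 3, 0, -1], [1, 0, 6, 0, -1], [1, 0, 6, 0, -1]]])

```text
t: 13.12
eef_pos: [689.5, 43.0, 234.1]
tcp_rot: [3.142, -0.001, 3.094]
ft_force: [-0.1, -0.4, 1.3]
opening: 0.005
grip_force: 0.4
```

```bash
python3 -c "
from h import *
import cv2
go()
a=env.read_camera('scene');cv2.imwrite('pics/c8.png',a)
b=cv2.imread('pics/scene0.png')
# lid free edge left corner tracked by projection per angle
v=np.load('v.npy')
for an in (.739,.65,.55,.45): print(an,proj('scene',world(v,[(60-118*np.cos(an),150,200+118*np.sin(an))])).round(1).tolist())
d=cv2.absdiff(a,b).max(2)[115:160,255:300]
print(d[::3,::3])"
```

```text
t 13.12 shelf tcp [-7.800e+00 -1.000e-01  2.341e+02] F [-0.1 -0.4  1.3] turn 0.05
0.739 [[268.1, 124.8]]
0.65 [[265.9, 127.6]]
0.55 [[263.7, 130.8]]
0.45 [[261.9, 134.1]]
[[  2   1   4   3   6   4 113 145  65  40  74  62  68  62  71]
 [  3   6   2   4   2   1 108  44 106  63  66  69  66  70  74]
 [  6   4   5   6   3   3  74 113  10  13  60  64  71  36  63]
 [  3   6   4   3   6 122   4   3  61  22  33  66  64  71  62]
 [  3   2   7   6  90  47 129  53  10  98 104  56  68  69  72]
 [  4   1   5   6 102  73  55  67  73 132 113 109  52  65  68]
 [  7   4   3   3   8 112  59  60  18 134 142  95  82  47  63]
 [  7   6   4   2   4  43 115  35  40  24 153 126 131  65  50]
 [  4   6   2   4   1   5 104  53  52  15  42 137  63 138 168]
 [  5   4   6   4   4   2  12 115  60  19  13  24 103  81  82]
 [  3   2   4   5   5   5   6  29  45  15 138  15 137  60 136]
 [  3   2   4   1   3   4   8   3  61 133  35 137 140 127 148]
 [  4   3   5   4   7   5   1   3  19 123 134  40 152 137 138]
 [  5   5   2   5   5   5   2   3   3  48 130  55 184 148 150]
 [  2   5   3   4   2   5   4   3   1   5  35 180 193 186 175]]
```

The lid's far corner has dropped to about (266,127) in the scene image, so it is moving (angle about 0.6). I'll continue along the arc.

Call:
step_arm(plan=[[[3, 0, 5, 0, -1], [6, 0, 10, 0, -1], [9, 0, 15, 0, -1], [12, 0, 20, 0, -1], [15, 0, 25, 0, -1], [17, 0, 30, 0, -1], [19, 0, 35, 0, -1], [21, 0, 40, 0, -1]]])

```text
t: 13.83
eef_pos: [668.7, 44.0, 194.3]
tcp_rot: [3.142, 0.0, 3.094]
ft_force: [2.7, -0.2, 1.8]
opening: 0.002
grip_force: 0.8
```

Call:
step_arm(plan=[[[1, 0, 3, 0, -1], [2, 0, 6, 0, -1], [3, 0, 9, 0, -1], [3, 0, 11, 0, -1]]])

```text
t: 14.17
eef_pos: [665.6, 44.2, 183.5]
tcp_rot: [3.142, -0.0, 3.094]
ft_force: [-0.6, 0.3, 0.8]
opening: 0.004
grip_force: 0.7
```

Call:
step_arm(plan=[[[1, 0, 2, 0, -1], [1, 0, 4, 0, -1], [1, 0, 5, 0, -1]]])

```text
t: 14.42
eef_pos: [664.6, 44.2, 178.5]
tcp_rot: [3.142, -0.001, 3.094]
ft_force: [-1.7, -0.2, 1.6]
opening: 0.005
grip_force: 0.8
```

Call:
step_arm(plan=[[[0, 0, 2, 0, -1], [0, 0, 3, 0, -1]]])

```text
t: 14.58
eef_pos: [664.8, 44.2, 178.2]
tcp_rot: [3.142, 0.001, 3.094]
ft_force: [-9.8, -0.7, 26.1]
opening: 0.006
grip_force: 13.1
```

The lid hit its stop at 26 N. Now lift off and look.

Call:
step_arm(plan=[[[0, 0, -10, 0, -1], [0, 0, -50, 0, -1], [0, 0, -90, 0, -1], [40, 0, -110, 0, -1], [80, 0, -120, 0, -1], [120, 0, -120, 0, -1], [160, 0, -120, 0, -1], [200, 0, -120, 0, -1]]])

```text
t: 15.25
eef_pos: [462.8, 53.8, 295.8]
tcp_rot: [3.141, 0.0, 3.094]
ft_force: [0.2, 0.4, 1.2]
opening: 0.007
grip_force: 0.0
```

```bash
python3 -c "
from h import *
import cv2
go()
v=np.load('v.npy')
a=env.read_camera('scene');b=env.read_camera('top')
for n,im in(('scene',a),('top',b)):
  for q in proj(n,world(v,[(-58,150,205),(-58,-150,205),(-85,149,135),(-85,-149,135),(-130,149,65),(-130,-149,65)])): im[int(round(q[1])),int(round(q[0]))]=(0,0,255)
cv2.imwrite('pics/c9.png',np.hstack([cv2.resize(a[100:280,200:380],(400,400),interpolation=cv2.INTER_CUBIC),cv2.resize(b[135:285,130:330],(400,300)) .repeat(1,0) if 0 else cv2.resize(b[135:285,180:330],(400,400),interpolation=cv2.INTER_CUBIC)]))"
```

```text
t 15.25 shelf tcp [-234.7   -0.3  295.8] F [0.2 0.4 1.2] turn 0.05
```

View pics/c9.png

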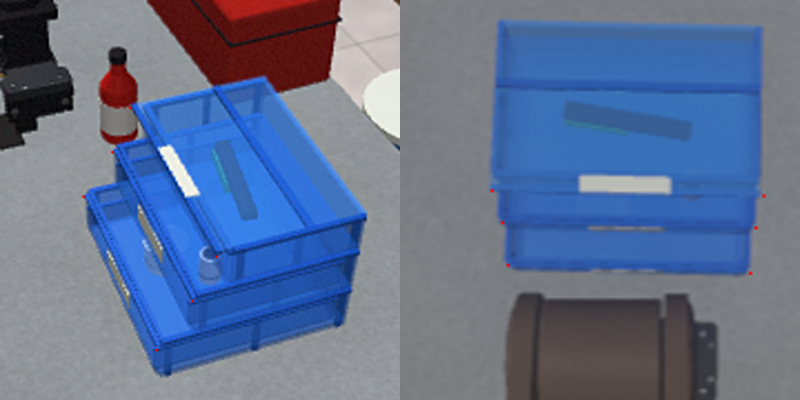

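The fronts and the lid edge match their shut positions, marked in red. The socket at (210,262) and the canister at (155,250) are standing, and the arm is clear. Handing in.

```bash
python3 -c "
from cell import env
print(env.job_done())"
```

```text
the job is handed in; nothing more can be done
None
```

I pushed the low crate home, then the middle crate, and pressed the lid shut; the socket and canister are still standing, and the job was handed in at about 15 s of the 56 s allowed.

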